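Turn the grooved rail over onto the dowelling jig and clamp it

ROBOT

A 6-joint arm with a two-finger parallel gripper is mounted at the origin on a cart in front of the work surface, level with it; the furniture and walls round the work are solid. World frame = base frame: x ahead of the robot, y to its left, z up, the work surface at z = 0. Lengths are in m, angles in degrees, forces in N, time in s.
With the tool pointing down it reaches from about 0.375 to 0.925 m from the base axis. Payload 5.7 kg.
Tool frame: the origin (TCP) lies at the very end of the fingers, on their centre line; the grasp point (between the pads) lies 19 mm behind it; z points along the fingers, y is the line along which they close (so a half turn about z gives the same grasp; the last joint's range is limited). The gripper opens to 88 mm and grips with 3 to 60 N. Pads are 20 mm wide; open, the fingers measure 115 mm over their backs; the gripper's body (75 mm by 178 mm) begins 61 mm behind the grasp point.
Start: joints at [-75.808, 20.558, 86.54, -0, 72.909, -6.595], TCP at [0.213, -0.561, 0.223] pointing down, gripper open.
Joint ranges: [-170.27, 170.27], [-57.76, 135], [12.27, 136.19], [-55.21, 235.2], [11.17, 155.16], [-170.74, 170.74]. Speed limits (degrees/s): [136.94, 136.94, 180, 180, 180, 180].

INTERFACE

Orientations are given as a 3x3 rotation matrix whose columns are the frame's x, y, z axes.
In Python, from bench import env, capture, camera_params gives the robot as it stands.
- The arm moves only by the shell command python3 -m pendant 'ROWS' [FORCE]. ROWS is JSON, a list of rows, each a list of 3 entries, a list of its own where there are three numbers: the turn, a rotation vector about the tool's x, y, z scaled (see below), then the shift along the tool's x, y, z scaled (see below), then the opening, from -1 (shut) to 1 (fully open). A call has 1 to 12 rows; each row shifts and turns the commanded pose from where the row before left it, along the tool's axes as they then stand; what a row does not reach is not made up. The controller multiplies each number of a shift by 100 mm and each number of a turn by 2 rad. A row lasts 1/10 s, in which the tool goes at most 50 mm and 8.59 degrees, less where a joint would pass 70% of its speed; a pose out of reach is approached as far as the arm can. A call with a number of a shift or a turn outside -1 to 1 is refused whole. A call with a gripper value outside its range is refused whole. The fingers move at their own pace and stop on an object; FORCE is the grip in N (left out, the last holds). Time passes only in rows, so rows that do not move let the fingers close. It gives the time, the measured TCP pose, the force, the opening and the grip force at its end, in the units of the state.
- env.get_obs(): the state, without advancing time (a new reading comes with each control period).
- capture(name): name is "scene" or "side" or "wrist"; returns the picture (384x512x3 uint8, red, green, blue); there is no depth.
- camera_params(name): a dict with "vertical_fov" (degrees; the focal length in pixels is half the picture's height over the tangent of half this angle, whatever the lens; pixels are square), "cx", "cy" (the principal point, pixels), "cam_to_world" (4x4, takes a point from camera to world coordinates). Camera axes: x right, y up, looking along -z (the intrinsics and any distortion apply to the point x, -y, -z); pixel columns grow to the right and rows downward; lengths in m; the calibration is good to about 2 mm. The wrist camera is an equidistant fisheye: a pixel r from the principal point sees the ray r / f radians off the axis. A picture is of the moment at which its call begins: read the wrist's pose just before it. camera_params takes no time and is no camera call; for the wrist camera it gives the pose at the moment of the call.
- env.job_done(): hands the job in; it is judged then, once.
The state is a dict: "t": time; "joint_pos": joint angles; "joint_velocities": joint speeds; "joint_torque": joint torques, N m; "tool_pos": TCP position; "ee_rot": TCP orientation; "contact_force": force on the tool from outside, world axes, zero at the start; "moment": the same for the moment, N m; "gripper_width": finger opening in m; "gripper_force": force on a finger pad.
Only numpy, scipy, OpenCV 4.12 (cv2) and the standard library are available. Lean on these libraries where they do the work, as an engineer would, in place of code of your own. Each camera call takes 0.05 s, during which the arm holds its last target. There are 200 camera calls.

TASK

The wooden rail lies groove up and has to be dowelled in its end: turn it over and seat it groove-down over the tongue of the dowelling jig, fully down on the base, with its end pushed up against the aluminium drill-bush block. Then swing the red handle of the toggle clamp all the way over so that the clamp holds the rail down, and let go. Leave the mug, the oil bottle, the tape measure and the push stick just where they are.

Things in the scene. Friction and masses are not known exactly. Their poses are not given: they have to be found in the camera images.
- rail: Light wooden rail, 45 (x) x 140 (y) x 40 mm (z), about 0.16 kg, lying groove up. Origin: centre of the plain face (the one it lies on at first); y along the rail, z out of the grooved face, 40 mm from the origin. Groove 14 mm wide, 11 mm deep, full length, in the middle of that face; both ends are alike, either may meet the bush block. It stands steadily on an end.
- jig: Dowelling jig fixed to the table: plywood base 170 (x) x 216 (y) x 12 mm. Origin: centre of its underside; z up, x across the rail towards the clamp, y along the rail towards the bush block. The clamp stands on a wooden riser, x -8 to +58, y -5 to +49 mm, top 48.6 mm above the table. Beside the tongue the base is clear on both sides from y -108 to -10 mm.
- jig_seat (a point): Point on top of the jig's base (12 mm above the table, jig x -45, y 0) under the centre of a seated rail, whose plain face is then up, 40 mm above it; axes as the jig's. On the base along y through this point stands the aluminium tongue: y -61 to +57 mm, 10.5 mm wide, 10 mm high, its sides bevelled to a 3 mm wide top.
- bush_face (a point): Foot of the face of the aluminium drill-bush block that the rail's end is pushed against: on top of the base, 70 mm along +y from jig_seat; axes as the jig's. The block is 70 (x) x 24 (y) x 46 mm high above the base, centred on the tongue.
- toggle_clamp_handle (a joint): Toggle clamp's handle, rad: 1.30 to 1.36 = open (red grip leans down away from the rail, spindle arm stands up, its rubber tip about 130 mm above the table and just clear of the rail's way down); 0 = fully over (red grip upright, the tip, 16 mm across, bearing on a seated rail at jig x -33, y +22 mm; about 0.01 with the rail in place). Friction 0.2 N m; stays where it is left.
- clamp_hinge (a point): Hinge of the clamp's handle, at jig x +35, y +22 mm, 78.6 mm above the table; axes as the jig's, the hinge axis along y.
- clamp_grip (a point): Middle of the handle's red grip: a bar 20 mm wide along jig y, 35 mm deep, 70 mm long. With the handle fully over it lies 28.5 mm along jig x and 75 mm above the hinge; as the joint value grows it swings about the hinge outward (+x) and down. The machine's grey beam crosses 174 mm above the table from world x 0.72 on, left of y 0.14.
- mug: Green mug, 86 mm across, 96 mm high, its handle making it 125 mm long. Origin on the table: the cup's centre is 19 mm along its +y, the handle is at its -y, reaching 62 mm from the origin. Leave standing.
- oil_bottle: Small square bottle of yellow oil, 43 (x) x 57 (y) x 104 mm high; origin at the centre of its foot. Leave standing.
- tape_measure: Yellow tape measure standing on its edge, 36 (x) x 75 (y) x 60 mm high; origin at the centre of its foot. Leave standing.
- push_stick: Flat wooden push stick, 42 (x) x 232 (y) x 12 mm high, lying; origin at the centre of its underside. Leave lying.
Mind the look-alikes: they are no part of the job. Leave any black look-alike of the rail alone.

How it is judged (in metres and radians):
On the way:
1. the rail sits groove-down over the tongue against the bush block, the clamp still open (angle between rail's own z axis and vertical above 3.09 rad and angle between the y axis of rail and the y axis of jig, either way round below 0.035 rad and x of rail in the frame of jig_seat between -0.003 and 0.003 m and y of rail in the frame of jig_seat between -0.004 and 0.003 m and z of rail in the frame of jig_seat between 0.037 and 0.0425 m and value of joint toggle_clamp_handle above 0.6 rad), for 0.2 s.
At the end, for the whole second after the job is handed in: The rail rests groove-down on the jig's base over the tongue (within 3 mm of its seat across the rail and in height, 2 degrees in direction), its end within 4 mm of the bush block, the clamp handle is fully over (below 0.06 rad), and all is at rest (angle between rail's own z axis and vertical above 3.09 rad and angle between the y axis of rail and the y axis of jig, either way round below 0.035 rad and x of rail in the frame of jig_seat between -0.003 and 0.003 m and y of rail in the frame of jig_seat between -0.004 and 0.003 m and z of rail in the frame of jig_seat between 0.037 and 0.0425 m and value of joint toggle_clamp_handle below 0.06 rad and linear speed of rail below 0.01 m/s and velocity of joint toggle_clamp_handle below 0.05 rad/s); the robot touches nothing.
It fails at once if the mug is knocked over or shifted by more than 20 mm (distance of mug from where it was at the start of the episode above 0.02 m or angle between mug's own z axis and vertical above 0.3 rad).
It fails at once if the oil bottle is knocked over or shifted by more than 20 mm (distance of oil_bottle from where it was at the start of the episode above 0.02 m or angle between oil_bottle's own z axis and vertical above 0.3 rad).
It fails at once if the tape measure is knocked over or shifted by more than 20 mm (distance of tape_measure from where it was at the start of the episode above 0.02 m or angle between tape_measure's own z axis and vertical above 0.3 rad).
It fails at once if the push stick is knocked over or shifted by more than 20 mm (distance of push_stick from where it was at the start of the episode above 0.02 m or angle between push_stick's own z axis and vertical above 0.3 rad).
It also fails if it takes over 72 s, if anything falls off the work surface, if the arm or the gripper's body presses on something with over 40 N, if the wrist force passes 120 N, or if a joint passes its speed limit or range.

## Working session

There is one attempt and no reset: what is moved stays moved. The work goes in short steps, Python scripts to look and compute and a shell command to move; the robot and the scene stay as the last step left them, time stands still between calls to the robot, and variables do not carry over. Pictures are saved under pics/ and viewed, at most 10 in all, crops included, and the job is handed in when it is done.

```bash
mkdir -p pics; ls; python3 - <<'E'
from bench import env,capture,camera_params
import cv2,numpy as np
a=capture("scene");b=capture("side")
cv2.imwrite("pics/scene.png",cv2.resize(a[:,:,::-1],(800,600),interpolation=cv2.INTER_CUBIC))
cv2.imwrite("pics/side.png",cv2.resize(b[:,:,::-1],(800,600),interpolation=cv2.INTER_CUBIC))
np.set_printoptions(precision=4,suppress=True)
for n in("scene","side","wrist"):print(n,camera_params(n))
print(env.get_obs())
E
```

```text
pics
scene {'vertical_fov': 57.09436695287262, 'cx': 253.58722076679578, 'cy': 198.92354582561376, 'cam_to_world': array([[-0.7473,  0.5011, -0.4365, -0.0196],
       [-0.6645, -0.5579,  0.4971,  0.4327],
       [ 0.0056,  0.6615,  0.7499,  0.8342],
       [ 0.    ,  0.    ,  0.    ,  1.    ]])}
side {'vertical_fov': 44.18428445814583, 'cx': 251.71097072251845, 'cy': 194.02806231684218, 'cam_to_world': array([[-0.8481,  0.2675, -0.4573, -0.3026],
       [-0.5298, -0.4295,  0.7313,  1.1224],
       [-0.0008,  0.8625,  0.506 ,  0.9215],
       [ 0.    ,  0.    ,  0.    ,  1.    ]])}
wrist {'vertical_fov': 65.70646984690485, 'cx': 260.3580709578484, 'cy': 194.25719221546217, 'cam_to_world': array([[ 0.3554,  0.8923,  0.2783,  0.2895],
       [-0.9347,  0.3398,  0.1044, -0.5328],
       [-0.0014, -0.2972,  0.9548,  0.3845],
       [ 0.    ,  0.    ,  0.    ,  1.    ]])}
{'t': 0.1, 'joint_pos': array([-75.8079,  20.5932,  86.5914,   0.0006,  72.9104,  -6.5942]), 'joint_velocities': array([ 0.1645, -0.0115, -0.1339, -0.0179,  0.0912, -0.0232]), 'joint_torque': array([ -0.0008, -51.6361, -27.1405,   0.0676,   0.0278,  -0.    ]), 'tool_pos': array([ 0.2128, -0.5603,  0.2219]), 'ee_rot': array([[ 0.9349,  0.3549, -0.0004],
       [ 0.3549, -0.9349,  0.0016],
       [ 0.0002, -0.0016, -1.    ]]), 'contact_force': array([-0.2023,  0.1833, -0.6805]), 'moment': array([0.0303, 0.034 , 0.0156]), 'gripper_force': 0.0, 'gripper_width': 0.08786943620841925}
```

View pics/scene.png

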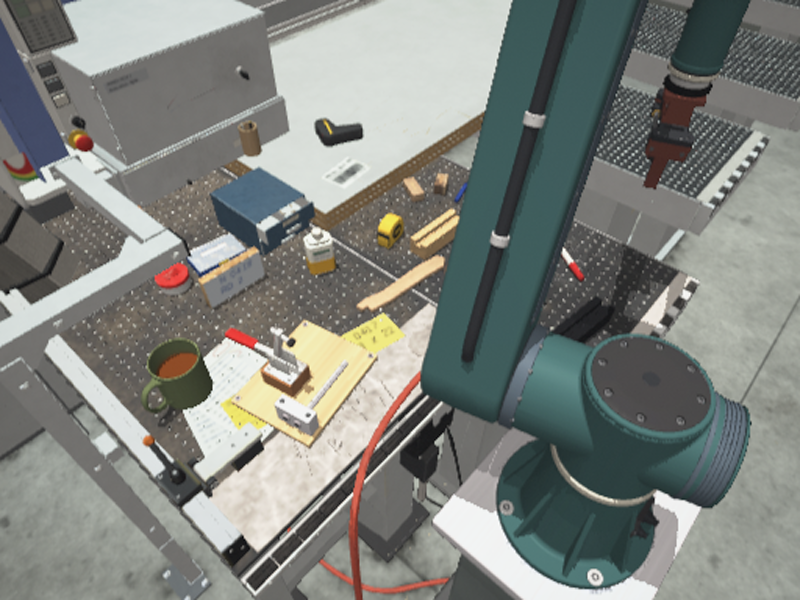

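View pics/side.png

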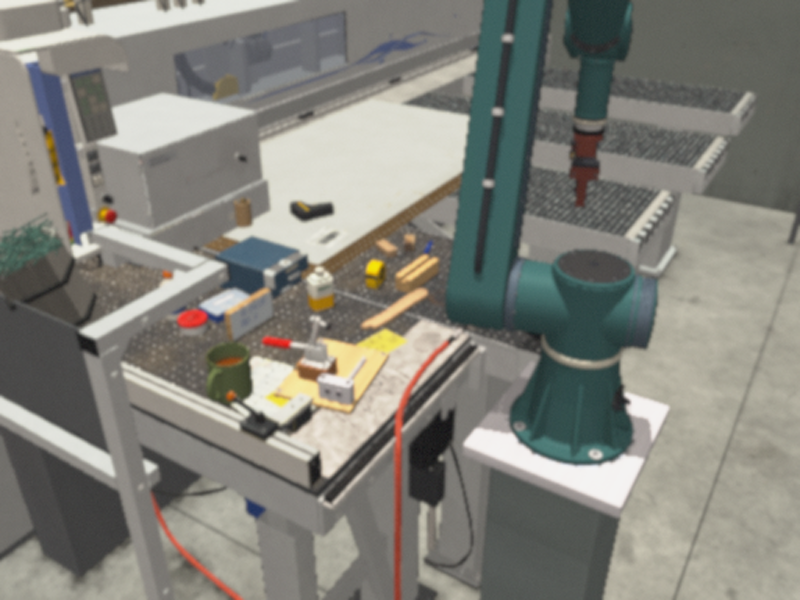

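The scene picture shows the rail near (435,235), partly behind the arm, the jig near (305,380) with the bush block at (297,412), and the clamp open with its red grip at (247,342). The mug is at (178,375), the bottle at (319,252), the tape at (390,230) and the push stick at (402,283).

```bash
cat > h.py <<'E'
import numpy as np,cv2
from bench import env,capture,camera_params
np.set_printoptions(precision=4,suppress=True)
def px2w(name,uv,z,P=None):
    P=P or camera_params(name); f=192/np.tan(np.radians(P["vertical_fov"]/2))
    d=np.array([(uv[0]-P["cx"])/f,-(uv[1]-P["cy"])/f,-1.])
    if name=="wrist":
        r=np.hypot(d[0],d[1]); s=np.sin(r)/r if r>1e-9 else 1
        d=np.array([d[0]*s,d[1]*s,-np.cos(r)])
    T=np.array(P["cam_to_world"]); w=T[:3,:3]@d; o=T[:3,3]
    return o+w*(z-o[2])/w[2]
def w2px(name,p,P=None):
    P=P or camera_params(name); f=192/np.tan(np.radians(P["vertical_fov"]/2))
    T=np.array(P["cam_to_world"]); c=T[:3,:3].T@(np.array(p)-T[:3,3])
    x,y,z=c[0],-c[1],-c[2]
    if name=="wrist":
        r=np.hypot(x,y); th=np.arctan2(r,z); return np.array([P["cx"]+f*th*x/r,P["cy"]+f*th*y/r])
    return np.array([P["cx"]+f*x/z,P["cy"]+f*y/z])
E
python3 - <<'E'
from h import *
k=1.5625
for n,u,v,z in [("rail nearL",413,243,.04),("rail farL",440,215,.04),("jig right corner",378,353,.012),("jig left corner",233,395,.012),("jig top corner",318,322,.012),("jig bottom",307,443,.012),("bush top L",278,402,.058),("bush top R",315,410,.058),("tongue end",347,364,.02),("stick L",360,305,.012),("stick R",443,258,.012),("mug",175,365,.09),("bottle",318,235,.1),("tape",390,217,.06),("redgrip",240,338,.06),("blue box",262,195,.06),("white beam end",180,245,.174)]:
    print(n,px2w("scene",(u/k,v/k),z))
E
```

```text
rail nearL [ 0.5453 -0.2636  0.04  ]
rail farL [ 0.5615 -0.377   0.04  ]
jig right corner [ 0.4147 -0.0114  0.012 ]
jig left corner [0.541  0.2251 0.012 ]
jig top corner [0.5533 0.0114 0.012 ]
jig bottom [0.3758 0.2013 0.012 ]
bush top L [0.444 0.196 0.058]
bush top R [0.3878 0.1659 0.058 ]
tongue end [0.4353 0.0487 0.02  ]
stick L [ 0.5234 -0.0755  0.012 ]
stick R [ 0.4851 -0.2947  0.012 ]
mug [0.6062 0.2727 0.09  ]
bottle [ 0.6609 -0.101   0.1   ]
tape [ 0.6244 -0.2773  0.06  ]
redgrip [0.5961 0.1549 0.06  ]
blue box [ 0.8954 -0.1395  0.06  ]
white beam end [0.7546 0.1353 0.174 ]
```

```bash
python3 -m pendant '[[[0,0,0],[0.33,-0.16,-0.09],1],[[0,0,0],[0.33,-0.16,-0.09],1],[[0,0,0],[0.33,-0.16,-0.09],1],[[0,0,0],[0.33,-0.16,-0.09],1],[[0,0,0],[0.33,-0.16,-0.09],1],[[0,0,0],[0.33,-0.16,-0.09],1],[[0,0,0],[0.33,-0.16,-0.09],1],[[0,0,0],[0.33,-0.16,-0.09],1],[[0,0,0],[0,0,0],1],[[0,0,0],[0,0,0],1]]'
python3 - <<'E'
from h import *
import pickle
P=camera_params("wrist");a=capture("wrist");pickle.dump(P,open("P1.pkl","wb"))
cv2.imwrite("pics/w1.png",cv2.resize(a[:,:,::-1],(800,600),interpolation=cv2.INTER_CUBIC))
E
```

```text
t: 1.1
tool_pos: [0.4145, -0.347, 0.2945]
ee_rot: [[0.934, 0.357, -0.0], [0.357, -0.934, -0.0], [-0.001, -0.0, -1.0]]
contact_force: [-0.1, -0.7, -0.8]
gripper_width: 0.0878
gripper_force: 0.0
```

View pics/w1.png

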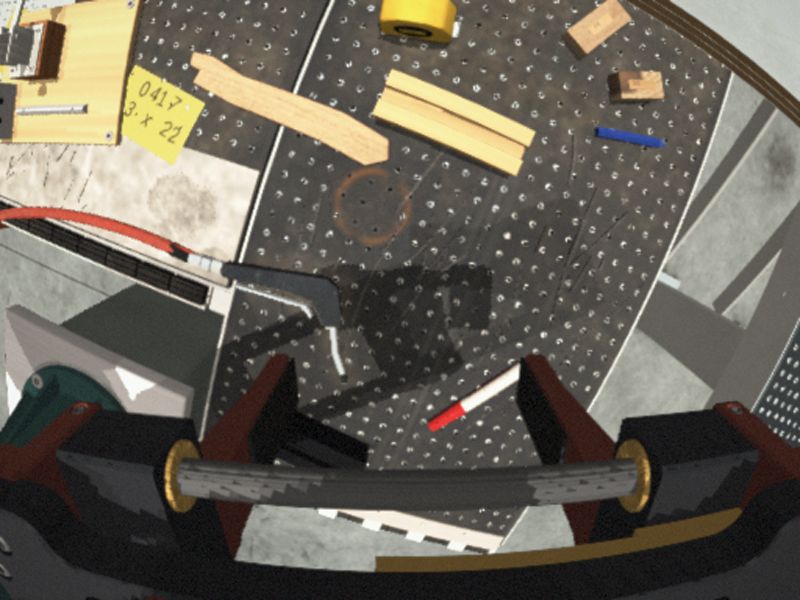

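Rail (groove up) spans (393,70)–(536,131)–(520,175)–(374,118). The stick's tip is at (377,162), the tape at (418,20), and the jig is at upper left. I'll enlarge the rail.

```bash
python3 - <<'E'
import cv2
a=cv2.imread("pics/w1.png")[40:200,340:560]
cv2.imwrite("pics/w1c.png",cv2.resize(a,(792,576),interpolation=cv2.INTER_CUBIC))
E
```

```text
(no output)
```

View pics/w1c.png

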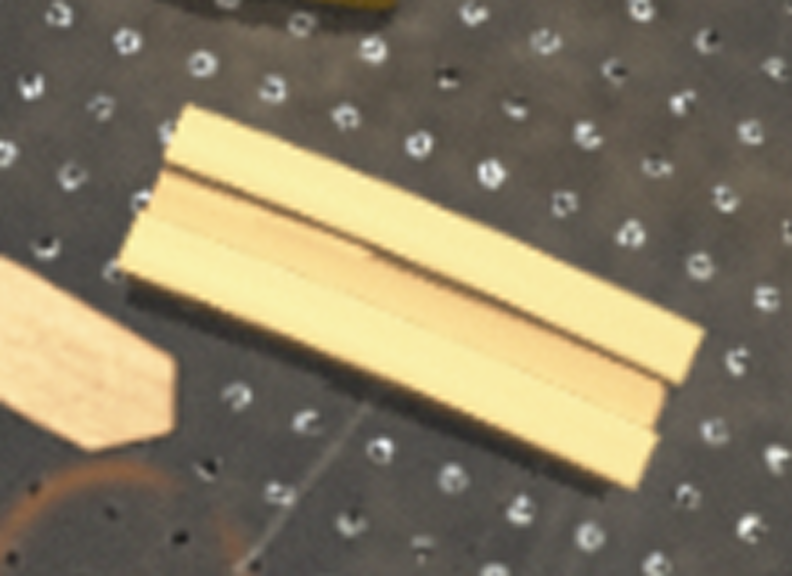

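Rail top corners in the crop: (188,103), (705,331), (635,488), (120,265); stick tip (175,395).

```bash
python3 - <<'E'
from h import *
import pickle
P=pickle.load(open("P1.pkl","rb"));k=1.5625
c=[px2w("wrist",((340+u/3.6)/k,(40+v/3.6)/k),.04,P) for u,v in[(188,103),(705,331),(635,488),(120,265)]]
c=np.array(c);print(c,c.mean(0));l=c[0]+c[3]-c[1]-c[2];print(np.linalg.norm(l)/2,np.linalg.norm(c[0]-c[3]),np.linalg.norm(c[1]-c[2]),np.degrees(np.arctan2(l[1],l[0])))
print("stick tip",px2w("wrist",((340+175/3.6)/k,(40+395/3.6)/k),.012,P))
for n,u,v,z in[("stick far",195,58,.012),("tape L",381,25,.06),("tape R",455,25,.06),("jig rightcorner",118,143,.012),("jig top corner",138,0,.012),("tongue",86,107,.02),("stick near",380,160,.012)]:print(n,px2w("wrist",(u/k,v/k),z,P))
E
```

```text
[[ 0.567  -0.2764  0.04  ]
 [ 0.5626 -0.4163  0.04  ]
 [ 0.5181 -0.4147  0.04  ]
 [ 0.5226 -0.2756  0.04  ]] [ 0.5426 -0.3458  0.04  ]
0.1396012751013182 0.044417395330570625 0.04457458348611438 88.18629468760012
stick tip [ 0.4971 -0.2985  0.012 ]
stick far [ 0.5272 -0.0771  0.012 ]
tape L [ 0.5972 -0.2553  0.06  ]
tape R [ 0.6201 -0.3133  0.06  ]
jig rightcorner [ 0.4195 -0.0141  0.012 ]
jig top corner [0.5769 0.0222 0.012 ]
tongue [0.4486 0.0393 0.02  ]
stick near [ 0.4851 -0.2944  0.012 ]
```

```bash
python3 -m pendant '[[[0,0,0],[0.345,0,0.236],0.36],[[0,0,0],[0.345,0,0.236],0.36],[[0,0,0],[0.345,0,0.236],0.36],[[0,0,0],[0.345,0,0.236],0.36],[[0,0,-0.0734],[0,0,0],0.36],[[0,0,-0.0734],[0,0,0],0.36],[[0,0,-0.0734],[0,0,0],0.36],[[0,0,-0.0734],[0,0,0],0.36],[[0,0,-0.0734],[0,0,0],0.36],[[0,0,-0.0734],[0,0,0],0.36],[[0,0,-0.0734],[0,0,0],0.36],[[0,0,-0.0734],[0,0,0],0.36]]'
python3 -m pendant '[[[0,-0.058,0],[0,0,0],0.36],[[0,-0.058,0],[0,0,0],0.36],[[0,-0.058,0],[0,0,0],0.36],[[0,0,0],[0,0,0],0.36]]'
python3 -c "
from h import *
print(env.get_obs()['joint_pos'],env.get_obs()['t'])"
```

```text
t: 2.35
tool_pos: [0.542, -0.3, 0.1994]
ee_rot: [[0.03, 1.0, -0.001], [1.0, -0.03, 0.001], [0.001, -0.001, -1.0]]
contact_force: [0.1, -0.3, 0.5]
gripper_width: 0.0596
gripper_force: 0.0
t: 2.75
tool_pos: [0.5415, -0.2968, 0.1985]
ee_rot: [[0.028, 1.0, -0.015], [0.94, -0.031, -0.34], [-0.341, -0.004, -0.94]]
contact_force: [-0.1, 0.8, 0.7]
gripper_width: 0.0595
gripper_force: 0.0
[-23.8913  20.9417  93.2823 -21.4723  60.0487 -12.2656] 2.75
```

```bash
python3 -m pendant '[[[0,0,0],[0.118,0.012,0.31],0.36],[[0,0,0],[0.118,0.012,0.31],0.36],[[0,0,0],[0.118,0.012,0.31],0.36],[[0,0,0],[0,0,0.32],0.36],[[0,0,0],[0,0,0.32],0.36],[[0,0,0],[0,0,0.3],0.36],[[0,0,0],[0,0,0],0.36],[[0,0,0],[0,0,0],-1],[[0,0,0],[0,0,0],-1],[[0,0,0],[0,0,0],-1],[[0,0,0],[0,0,0],-1]]' 40
```

```text
t: 3.85
tool_pos: [0.5467, -0.3292, 0.0138]
ee_rot: [[0.032, 0.999, -0.01], [0.939, -0.033, -0.342], [-0.342, 0.002, -0.94]]
contact_force: [-0.9, 0.2, 2.6]
gripper_width: 0.0446
gripper_force: 39.9
```

```bash
python3 -m pendant '[[[0,0,0],[-0.137,0,-0.376],-1],[[0,0,0],[-0.137,0,-0.376],-1],[[0,0,0],[-0.137,0,-0.376],-1],[[0,0.0714,0],[0,0,0],-1],[[0,0.0714,0],[0,0,0],-1],[[0,0.0714,0],[0,0,0],-1],[[0,0.0714,0],[0,0,0],-1],[[0,0.0714,0],[0,0,0],-1],[[0,0.0714,0],[0,0,0],-1],[[0,0.0714,0],[0,0,0],-1],[[0,0.0714,0],[0,0,0],-1],[[0,0.0714,0],[0,0,0],-1]]'
python3 -m pendant '[[[0,0.0714,0],[0,0,0],-1],[[0,0.0714,0],[0,0,0],-1],[[0,0,0],[0,0,0],-1],[[0,0,0],[0,0,0],-1]]'
python3 -c "
from h import *
print(env.get_obs()['joint_pos'],env.get_obs()['t'])
a=capture('scene');cv2.imwrite('pics/s2.png',cv2.resize(a[100:260,180:400,::-1],(792,576),interpolation=cv2.INTER_CUBIC))
import pickle
P=camera_params('wrist');pickle.dump(P,open('P2.pkl','wb'));a=capture('wrist');cv2.imwrite('pics/w2.png',cv2.resize(a[:,:,::-1],(800,600),interpolation=cv2.INTER_CUBIC))"
```

```text
t: 5.05
tool_pos: [0.5464, -0.3306, 0.1337]
ee_rot: [[0.017, 0.999, 0.029], [0.59, -0.033, 0.807], [0.807, 0.003, -0.59]]
contact_force: [0.3, 0.3, -1.3]
gripper_width: 0.0448
gripper_force: 39.9
t: 5.45
tool_pos: [0.5459, -0.3292, 0.1312]
ee_rot: [[0.012, 0.999, 0.031], [0.342, -0.034, 0.939], [0.939, -0.001, -0.343]]
contact_force: [0.9, -0.2, -1.2]
gripper_width: 0.0447
gripper_force: 39.9
[-56.6909  61.1007  56.4396  39.4296 121.4735 -53.1144] 5.45
```

View pics/w2.png

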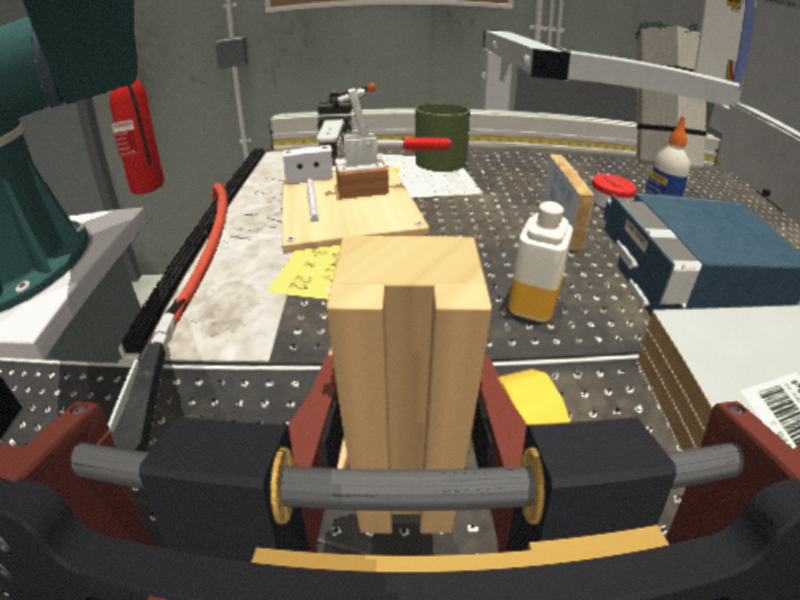

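```bash
python3 -m pendant '[[[0,0,0],[-0.18,0,0.066],-1],[[0,0,0],[-0.18,0,0.066],-1],[[0,0,0],[-0.02,0,0.007],-1],[[0,0,0],[-0.02,0,0.007],-1],[[0,0,0],[0,0,0],-1],[[0,0,0],[0,0,0],-1]]'
```

```text
t: 6.15
tool_pos: [0.546, -0.3294, 0.0901]
ee_rot: [[0.011, 0.999, 0.032], [0.341, -0.034, 0.939], [0.94, 0.0, -0.341]]
contact_force: [0.8, 0.7, -1.9]
gripper_width: 0.0448
gripper_force: 39.9
```

```bash
python3 -m pendant '[[[0,0,0],[-0.013,0,0.005],-1],[[0,0,0],[-0.013,0,0.005],-1],[[0,0,0],[0,0,0],-1],[[0,0,0],[0,0,0],-1]]'; python3 -m pendant '[[[0,0,0],[-0.013,0,0.005],-1],[[0,0,0],[0,0,0],-1],[[0,0,0],[0,0,0],-1]]'
```

```text
t: 6.55
tool_pos: [0.5459, -0.3292, 0.0871]
ee_rot: [[0.012, 0.999, 0.032], [0.341, -0.034, 0.94], [0.94, -0.0, -0.341]]
contact_force: [0.5, 0.1, -1.2]
gripper_width: 0.0445
gripper_force: 39.9
t: 6.85
tool_pos: [0.5459, -0.3291, 0.0856]
ee_rot: [[0.012, 0.999, 0.032], [0.341, -0.034, 0.94], [0.94, -0.0, -0.341]]
contact_force: [-0.6, 0.1, -1.4]
gripper_width: 0.0446
gripper_force: 39.9
```

```bash
python3 -m pendant '[[[0,0,0],[-0.009,0,0.003],-1],[[0,0,0],[0,0,0],-1],[[0,0,0],[0,0,0],-1]]'; python3 -m pendant '[[[0,0,0],[-0.009,0,0.003],-1],[[0,0,0],[0,0,0],-1],[[0,0,0],[0,0,0],-1]]'
```

```text
t: 7.15
tool_pos: [0.5459, -0.3292, 0.0847]
ee_rot: [[0.012, 0.999, 0.032], [0.341, -0.034, 0.94], [0.94, -0.0, -0.341]]
contact_force: [0.0, -0.1, -1.6]
gripper_width: 0.0448
gripper_force: 39.9
t: 7.45
tool_pos: [0.5459, -0.3292, 0.0837]
ee_rot: [[0.012, 0.999, 0.032], [0.341, -0.034, 0.94], [0.94, -0.0, -0.341]]
contact_force: [0.4, 0.5, -1.5]
gripper_width: 0.0452
gripper_force: 39.9
```

```bash
python3 -m pendant '[[[0,0,0],[-0.009,0,0.003],-1],[[0,0,0],[-0.009,0,0.003],-1],[[0,0,0],[0,0,0],-1],[[0,0,0],[0,0,0],-1]]'; python3 -m pendant '[[[0,0,0],[-0.009,0,0.003],-1],[[0,0,0],[-0.009,0,0.003],-1],[[0,0,0],[0,0,0],-1],[[0,0,0],[0,0,0],-1]]'
```

```text
t: 7.85
tool_pos: [0.5458, -0.3293, 0.0834]
ee_rot: [[0.01, 0.999, 0.032], [0.339, -0.033, 0.94], [0.941, 0.001, -0.339]]
contact_force: [-0.9, -1.2, 5.3]
gripper_width: 0.0449
gripper_force: 39.8
t: 8.25
tool_pos: [0.5457, -0.3294, 0.0834]
ee_rot: [[0.009, 0.999, 0.031], [0.338, -0.032, 0.941], [0.941, 0.003, -0.338]]
contact_force: [-1.1, -2.1, 11.5]
gripper_width: 0.0446
gripper_force: 39.8
```

```bash
python3 -m pendant '[[[0,0,0],[0.02,0,0],-1],[[0,0,0],[0,0,0],-1],[[0,0,0],[0,0,0],0.36],[[0,0,0],[0,0,0],0.36],[[0,0,0],[0,0,-0.15],0.36],[[0,0,0],[0,0,-0.3],0.36],[[0,0,0],[0,0,-0.3],0.36],[[0,0,0],[0,0,-0.2],0.36],[[0,0,0],[0.376,0,-0.135],0.36],[[0,0,0],[0.376,0,-0.135],0.36],[[0,0,0],[0.376,0,-0.135],0.36],[[0,-0.0717,0],[0,0,0],0.36]]'
python3 -m pendant '[[[0,-0.0717,0],[0,0,0],0.36],[[0,-0.0717,0],[0,0,0],0.36],[[0,-0.0717,0],[0,0,0],0.36],[[0,-0.0717,0],[0,0,0],0.36],[[0,-0.0717,0],[0,0,0],0.36],[[0,-0.0717,0],[0,0,0],0.36],[[0,-0.0717,0],[0,0,0],0.36],[[0,-0.0717,0],[0,0,0],0.36],[[0,-0.0717,0],[0,0,0],0.36],[[0,0,0],[0,0,0],0.36]]'
```

```text
t: 9.45
tool_pos: [0.5426, -0.4186, 0.2338]
ee_rot: [[0.017, 0.999, 0.031], [0.471, -0.035, 0.881], [0.882, 0.0, -0.471]]
contact_force: [0.7, 1.5, 0.9]
gripper_width: 0.0599
gripper_force: 0.0
t: 10.45
tool_pos: [0.5425, -0.4125, 0.2334]
ee_rot: [[0.027, 1.0, -0.008], [0.977, -0.029, -0.209], [-0.209, -0.002, -0.978]]
contact_force: [-0.0, 0.8, 0.2]
gripper_width: 0.0596
gripper_force: 0.0
```

```bash
python3 -m pendant '[[[0,0,0],[0.39,0,-0.125],0.36],[[0,0,0],[0.39,0,-0.125],0.36],[[0,0,0],[0.39,0,-0.125],0.36],[[0,0,0],[0.39,0,-0.125],0.36],[[0,-0.072,0],[0,0,0],0.36],[[0,-0.072,0],[0,0,0],0.36],[[0,-0.072,0],[0,0,0],0.36],[[0,-0.072,0],[0,0,0],0.36],[[0,0,0],[0,0,0],0.36],[[0,0,0],[0,0,0],0.36]]'
python3 -c "
from h import *
import pickle
print(env.get_obs()['joint_pos'],env.get_obs()['tool_pos'],env.get_obs()['ee_rot'])
P=camera_params('wrist');pickle.dump(P,open('P3.pkl','wb'));a=capture('wrist');cv2.imwrite('pics/w3.png',cv2.resize(a[:,:,::-1],(800,600),interpolation=cv2.INTER_CUBIC))"
```

```text
t: 11.45
tool_pos: [0.5485, -0.2543, 0.249]
ee_rot: [[0.021, 0.999, -0.027], [0.708, -0.034, -0.705], [-0.706, -0.004, -0.708]]
contact_force: [-0.3, -0.2, 0.3]
gripper_width: 0.06
gripper_force: 0.0
[ -5.5767  22.4489  97.2277 -49.8443  67.2126  19.5166] [ 0.5485 -0.2543  0.249 ] [[ 0.0212  0.9994 -0.0265]
 [ 0.708  -0.0337 -0.7054]
 [-0.7059 -0.0039 -0.7083]]
```

View pics/w3.png

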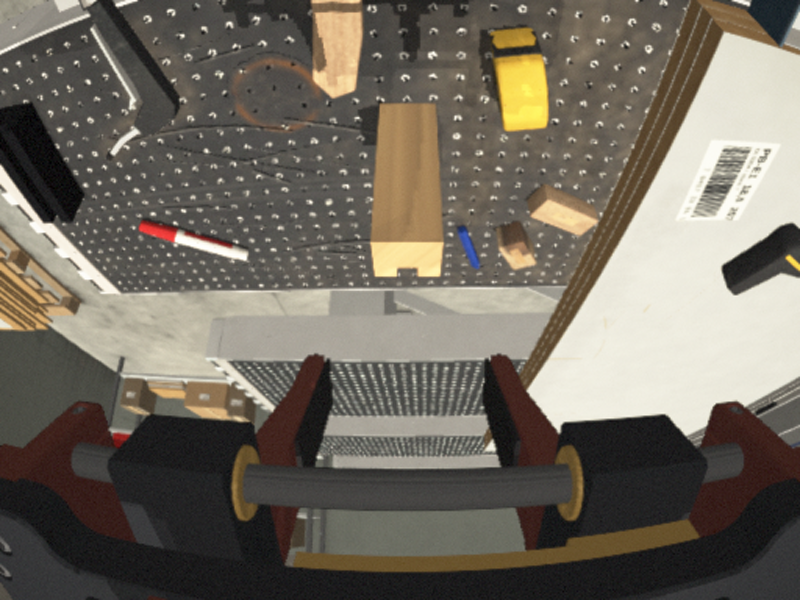

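The rail stands upright, plain face towards the camera: top plain edge (371,242)–(442,242), top groove-side corners (373,275), (440,275).

```bash
python3 - <<'E'
from h import *
import pickle
P=pickle.load(open("P3.pkl","rb"));k=1.5625
for u,v,z in[(371,242,.14),(442,242,.14),(373,275,.14),(441,275,.14),(378,103,0),(437,103,0)]:print(px2w("wrist",(u/k,v/k),z,P))
o=env.get_obs();R=o["ee_rot"];t=np.array([.5455,-.343,.0946]);d=t-o["tool_pos"];print(R.T@d)
E
```

```text
[ 0.524  -0.3167  0.14  ]
[ 0.5678 -0.3179  0.14  ]
[ 0.5215 -0.356   0.14  ]
[ 0.5684 -0.3573  0.14  ]
[ 0.5224 -0.3171  0.    ]
[ 0.5699 -0.3185  0.    ]
[0.0475 0.     0.1721]
```

```bash
python3 -m pendant '[[[0,0,0],[0.23,0,0],0.36],[[0,0,0],[0.23,0,0],0.36],[[0,0,0],[0,0,0.36],0.36],[[0,0,0],[0,0,0.36],0.36],[[0,0,0],[0,0,0.36],0.36],[[0,0,0],[0,0,0.36],0.36],[[0,0,0],[0,0,0.28],0.36],[[0,0,0],[0,0,0],0.36],[[0,0,0],[0,0,0],0.36]]'
python3 -c "
from h import *
print(env.get_obs()['joint_pos'])"
```

```text
t: 12.4
tool_pos: [0.5564, -0.3351, 0.1127]
ee_rot: [[0.03, 0.998, -0.059], [0.74, -0.062, -0.67], [-0.672, -0.024, -0.74]]
contact_force: [-0.1, 0.4, -0.0]
gripper_width: 0.06
gripper_force: 0.1
[-14.6191  33.91    99.2739 -55.0392  53.9643  25.2057]
```

```bash
python3 -m pendant '[[[0,0,0],[0,0.03,-0.1],0.36],[[0,0,0],[0,0,-0.3],0.36],[[0,0,0],[0,0,-0.3],0.36],[[0,0,0],[0,0,-0.3],0.36],[[0,0,0],[0,0,0],0.36]]'
cat > g.py <<'E'
from h import *
from scipy.spatial.transform import Rotation as Ro
import sys
def tgt(R,p,show=True):
    o=env.get_obs();Rc=np.array(o["ee_rot"])
    rv=Ro.from_matrix(Rc.T@R).as_rotvec()
    print("turn units",rv/2,"deg",np.degrees(rv),"| after turn shift(100mm)",R.T@(np.array(p)-o["tool_pos"])*10,"| before",Rc.T@(np.array(p)-o["tool_pos"])*10)
def Rm(yaw,th): # yaw deg of tool y axis in world; th tilt deg
    y=np.array([np.cos(np.radians(yaw)),np.sin(np.radians(yaw)),0]);h=np.array([-y[1],y[0],0])
    t=np.radians(th);z=np.sin(t)*h-np.cos(t)*np.array([0,0,1]);x=np.cross(y,z);return np.c_[x,y,z]
E
python3 - <<'E'
from g import *
R=Rm(-1.7,-36);g=np.array([.5455,-.3313,.110]);t=g+.019*R[:,2];print(t);tgt(R,t-.1*R[:,2]);print(env.get_obs()['joint_pos'])
E
```

```text
t: 12.9
tool_pos: [0.5686, -0.2635, 0.1904]
ee_rot: [[0.028, 0.998, -0.049], [0.74, -0.054, -0.671], [-0.672, -0.018, -0.74]]
contact_force: [0.2, -0.3, 0.2]
gripper_width: 0.0599
gripper_force: 0.0
[ 0.5452 -0.3425  0.0946]
turn units [-0.0144  0.0544 -0.0037] deg [-1.654   6.2291 -0.4261] | after turn shift(100mm) [-0.0812 -0.2109  0.2424] | before [-0.0556 -0.2032  0.2558]
[ -7.4976  27.8278  95.9425 -48.5069  63.6598  20.6672]
```

```bash
python3 -m pendant '[[[-0.014,0.054,-0.004],[0,0,0],0.36],[[0,0,0],[-0.08,-0.21,0],0.36],[[0,0,0],[0,0,0],0.36],[[0,0,0],[0,0,0],0.36]]'
python3 - <<'E'
from g import *
import pickle
R=Rm(-1.7,-36);g=np.array([.5455,-.3313,.110]);t=g+.019*R[:,2];tgt(R,t);print(env.get_obs()['joint_pos'])
P=camera_params('wrist');pickle.dump(P,open('P4.pkl','wb'));a=capture('wrist');cv2.imwrite('pics/w4.png',cv2.resize(a[:200,:,::-1],(800,312),interpolation=cv2.INTER_CUBIC))
for p in[(.524,-.3167,.14),(.5678,-.3179,.14),(.5224,-.3171,0),(.569,-.3185,0)]: print(w2px("wrist",p,P)*1.5625)
E
```

```text
t: 13.3
tool_pos: [0.5442, -0.2719, 0.1909]
ee_rot: [[0.023, 0.999, -0.026], [0.808, -0.034, -0.588], [-0.588, -0.008, -0.809]]
contact_force: [0.2, -0.8, 0.1]
gripper_width: 0.0597
gripper_force: 0.0
turn units [-0.0044  0.0002  0.0007] deg [-0.5095  0.0222  0.0852] | after turn shift(100mm) [-0.0044  0.0308  1.1928] | before [-0.004   0.0414  1.1925]
[-12.0518  23.7052  98.6357 -42.5734  59.0334  12.8415]
[372.0152 332.0672]
[454.7355 332.2949]
[380.8521 170.6515]
[444.756 170.944]
```

View pics/w4.png

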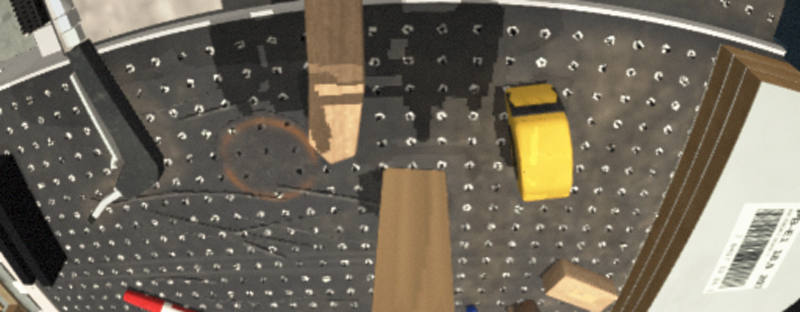

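The rail still stands where it was; its bottom plain edge is at (384,170)–(446,170), about 1 mm from prediction.

```bash
python3 -m pendant '[[[-0.004,0,0],[0,0.045,0],0.36],[[0,0,0],[0,0,0.3],0.36],[[0,0,0],[0,0,0.3],0.36],[[0,0,0],[0,0,0.3],0.36],[[0,0,0],[0,0,0.29],0.36],[[0,0,0],[0,0,0],0.36],[[0,0,0],[0,0,0],0.36]]'
python3 - <<'E'
from g import *
R=Rm(-1.7,-36);g=np.array([.546,-.3313,.110]);t=g+.019*R[:,2];tgt(R,t);print(env.get_obs()['joint_pos'])
E
```

```text
t: 14.05
tool_pos: [0.5468, -0.3419, 0.0938]
ee_rot: [[0.021, 1.0, -0.02], [0.809, -0.029, -0.588], [-0.588, -0.003, -0.809]]
contact_force: [-0.2, -0.2, 0.6]
gripper_width: 0.0597
gripper_force: 0.0
turn units [-0.0011  0.      0.0013] deg [-0.1287  0.0039  0.1445] | after turn shift(100mm) [-0.0095 -0.0108 -0.0038] | before [-0.0095 -0.0108 -0.0038]
[-18.9926  32.3065 101.4081 -50.3656  46.8585  18.4304]
```

```bash
python3 -m pendant '[[[0,0,0],[0,0,0],-1],[[0,0,0],[0,0,0],-1],[[0,0,0],[0,0,0],-1],[[0,0,0],[-0.12,0,-0.16],-1],[[0,0,0],[-0.235,0,-0.324],-1],[[0,0,0],[-0.235,0,-0.324],-1],[[0,0,0],[-0.12,0,-0.16],-1],[[0,0.0714,0],[0,0,0],-1],[[0,0.0714,0],[0,0,0],-1],[[0,0.0714,0],[0,0,0],-1],[[0,0.0714,0],[0,0,0],-1],[[0,0.0714,0],[0,0,0],-1]]' 45
python3 -m pendant '[[[0,0.0714,0],[0,0,0],-1],[[0,0.0714,0],[0,0,0],-1],[[0,0.0714,0],[0,0,0],-1],[[0,0.0714,0],[0,0,0],-1],[[0,0.0714,0],[0,0,0],-1],[[0,0.0714,0],[0,0,0],-1],[[0,0,0],[0,0,0],-1],[[0,0,0],[0,0,0],-1]]'
python3 -c "
from h import *
import pickle
print(env.get_obs()['joint_pos'])
P=camera_params('wrist');pickle.dump(P,open('P5.pkl','wb'));a=capture('wrist');cv2.imwrite('pics/w5.png',cv2.resize(a[:,:,::-1],(800,600),interpolation=cv2.INTER_CUBIC))"
```

```text
t: 15.25
tool_pos: [0.5478, -0.3424, 0.2168]
ee_rot: [[0.027, 1.0, 0.005], [0.996, -0.027, 0.089], [0.089, 0.002, -0.996]]
contact_force: [-0.7, -0.2, -1.8]
gripper_width: 0.0451
gripper_force: 44.4
t: 16.05
tool_pos: [0.5468, -0.3428, 0.2132]
ee_rot: [[0.02, 1.0, 0.022], [0.589, -0.029, 0.807], [0.808, -0.003, -0.59]]
contact_force: [-0.3, -0.7, -1.0]
gripper_width: 0.0453
gripper_force: 44.7
[-55.0696  48.6482  58.0631  32.5712 116.8985 -50.0967]
```

```bash
python3 -m pendant '[[[0,0,0],[0.19,-0.119,0.287],-1],[[0,0,0],[0.19,-0.119,0.287],-1],[[0,0,0],[0.19,-0.119,0.287],-1],[[0,0,0],[0.19,-0.119,0.287],-1],[[0,0,0],[0.19,-0.119,0.287],-1],[[0,0,0],[0.19,-0.119,0.287],-1],[[0,0,0],[0.19,-0.119,0.287],-1],[[0,0,0],[0.19,-0.119,0.287],-1],[[0.042,0,-0.031],[0,0,0],-1],[[0.042,0,-0.031],[0,0,0],-1],[[0,0,0],[0,0,0],-1],[[0,0,0],[0,0,0],-1]]'
python3 -c "
from h import *
import pickle
print(env.get_obs()['joint_pos'])
P=camera_params('wrist');pickle.dump((P,env.get_obs()),open('P5.pkl','wb'));a=capture('wrist');cv2.imwrite('pics/w5.png',cv2.resize(a[:,:,::-1],(800,600),interpolation=cv2.INTER_CUBIC))"
```

```text
t: 17.3
tool_pos: [0.4602, -0.0644, 0.2038]
ee_rot: [[-0.108, 0.984, -0.143], [0.582, 0.179, 0.793], [0.806, 0.002, -0.592]]
contact_force: [-0.1, 0.2, -1.2]
gripper_width: 0.0446
gripper_force: 44.8
[-41.7265  33.9635  91.6723  30.2589  99.8533 -59.6051]
```

View pics/w5.png

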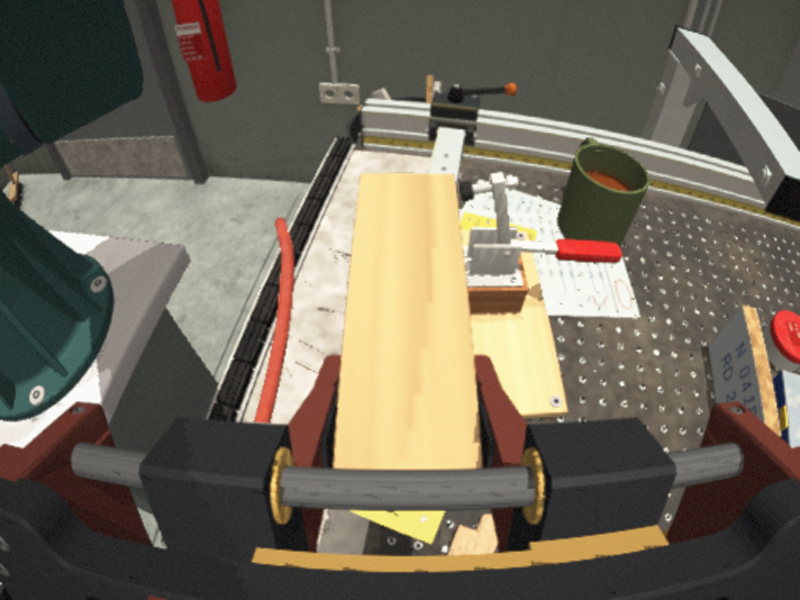

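The rail is in hand, plain face up: its far top corners are at (362,173) and (455,174). The red grip spans (558,245)–(621,252). The tongue and block are hidden, so I'll read the jig from enlarged crops of the first scene picture and the second wrist picture.

```bash
python3 - <<'E'
import cv2,numpy as np
s=cv2.imread("pics/scene.png")[310:450,225:385];w=cv2.imread("pics/w2.png")[130:250,275:435]
w1=cv2.imread("pics/w1.png")[0:150,0:150]
c=np.zeros((600,800,3),np.uint8)
c[:350,:400]=cv2.resize(s,(400,350),interpolation=cv2.INTER_CUBIC)
c[:300,400:]=cv2.resize(w,(400,300),interpolation=cv2.INTER_CUBIC)
c[300:600,500:800]=cv2.resize(w1,(300,300),interpolation=cv2.INTER_CUBIC)
s2=cv2.imread("pics/w5.png")[150:270,440:640]
c[360:600,0:400]=cv2.resize(s2,(400,240),interpolation=cv2.INTER_CUBIC)
cv2.imwrite("pics/comp.png",c)
E
```

```text
(no output)
```

View pics/comp.png

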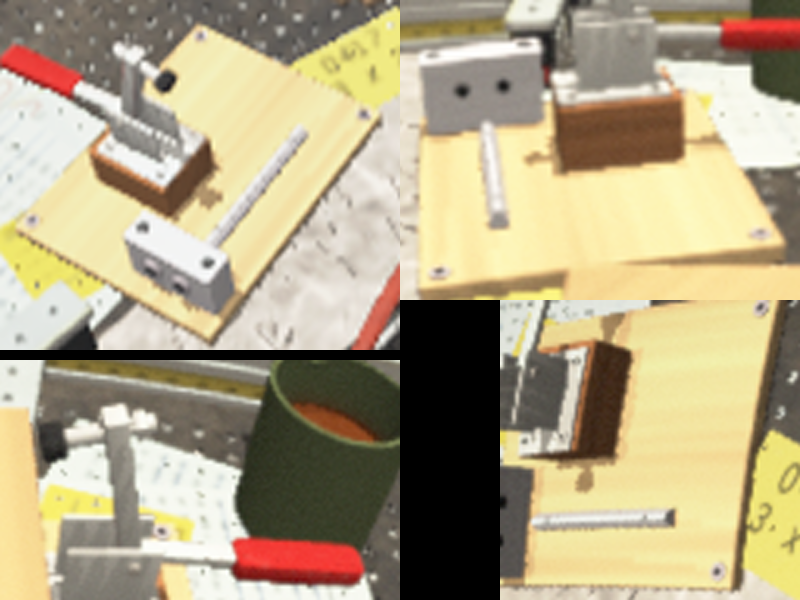

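Readings from the crops: scene base corners (198,24), (382,117), (213,331), (18,228); bush top back edge (138,208)–(235,258); tongue end (301,129). Second wrist crop: block face (418,57), (543,40), (543,123), (424,132); tongue end (494,213); base corners (420,290), (783,240). First wrist crop: tongue end (672,517), base corner (738,588).

```bash
python3 - <<'E'
from g import *
import pickle
from scipy.optimize import least_squares
k=1.5625
S=camera_params("scene");P1=pickle.load(open("P1.pkl","rb"));P2=pickle.load(open("P2.pkl","rb"));P5,o5=pickle.load(open("P5.pkl","rb"))
s=lambda u,v:((225+u/2.5)/k,(310+v/2.5)/k)
w=lambda u,v:((275+(u-400)/2.5)/k,(130+v/2.5)/k)
v1=lambda u,v:((u-500)/2/k,(v-300)/2/k)
D=[]
for p,x,y,z in[((198,24),85,-108,12),((382,117),-85,-108,12),((213,331),-85,108,12),((18,228),85,108,12),((138,208),-10,70,58),((235,258),-80,70,58),((301,129),-45,-61,22)]:D.append(("scene",S,s(*p),(x,y,z)))
for p,x,y,z in[((418,57),-80,70,58),((543,40),-10,70,58),((543,123),-10,70,12),((424,132),-80,70,12),((494,213),-45,-61,22),((420,290),-85,-108,12),((783,240),85,-108,12)]:D.append(("wrist",P2,w(*p),(x,y,z)))
for p,x,y,z in[((672,517),-45,-61,22),((738,588),-85,-108,12),((575,455),-8,-5,48.6)]:D.append(("wrist",P1,v1(*p),(x,y,z)))
def res(q,D=D):
    c,sn=np.cos(q[2]),np.sin(q[2]);r=[]
    for n,P,uv,(x,y,z) in D:
        x,y,z=x/1e3,y/1e3,z/1e3
        r+=list(w2px(n,(q[0]+c*x-sn*y,q[1]+sn*x+c*y,z),P)-uv)
    return np.array(r)
q=least_squares(res,[.47,.105,.2],loss="soft_l1").x
print(q,np.degrees(q[2]));print(np.round(res(q).reshape(-1,2),1))
for n,a,b in[("scene",0,7),("w2",7,14),("w1",14,17)]:
    qq=least_squares(lambda q:res(q,D[a:b]),q,loss="soft_l1").x;print(n,qq,np.degrees(qq[2]))
np.save("jig.npy",q)
c,sn=np.cos(q[2]),np.sin(q[2]);J=np.array([[c,-sn],[sn,c]])
print("seat",q[:2]+J@[-.045,0])
# rail in hand, from w5: far end top corners
d=o5["ee_rot"][:,2];G=o5["tool_pos"]-.019*d;print("G",G)
for z in(G[2]+.012,G[2]+.014,G[2]+.016):
    a,b=[px2w("wrist",(u/k,v/k),z,P5) for u,v in[(362,173),(455,174)]]
    print(z,a,b,np.linalg.norm(a-b),np.degrees(np.arctan2(*(b-a)[1::-1])),"end to G along rail",np.linalg.norm(((a+b)/2-G)[:2]))
E
```

```text
[0.4777 0.1115 0.21  ] 12.031234102468263
[[-0.8 -1.2]
 [-0.4 -3. ]
 [-0.5  0.8]
 [-1.8 -1.1]
 [ 1.6 -0.9]
 [-1.  -2. ]
 [-0.2 -2.3]
 [-1.3  1.7]
 [-1.9  2.3]
 [-0.5 -0.1]
 [-0.5  1.5]
 [ 0.2 -0.5]
 [-1.  -0.5]
 [ 0.2  0.3]
 [-2.3 -0.1]
 [-2.   0.4]
 [-0.1 -0.8]]
scene [0.473  0.1136 0.2013] 11.53471346110558
w2 [0.4789 0.1133 0.199 ] 11.40143173923834
w1 [0.4762 0.1089 0.2377] 13.621467521437685
seat [0.4337 0.1021]
G [ 0.4629 -0.0795  0.215 ]
0.2270356848800017 [0.4206 0.0284 0.227 ] [0.4653 0.036  0.227 ] 0.045342596122782124 9.581539156343238 end to G along rail 0.11342606962174252
0.2290356848800017 [0.4214 0.0259 0.229 ] [0.4655 0.0334 0.229 ] 0.044691757170154736 9.581539156343167 end to G along rail 0.11082238923513317
0.2310356848800017 [0.4222 0.0234 0.231 ] [0.4656 0.0307 0.231 ] 0.04404091821752731 9.58153915634318 end to G along rail 0.10821870905391177
```

```bash
python3 -m pendant '[[[0,0,0],[0,0.37,0],-1],[[0,0,0],[0,0.37,0],-1],[[0,0,0],[0,0.37,0],-1],[[0,0,0],[0,0,0],-1],[[0,0,0],[0,0,0],-1],[[0,0,0],[0,0,0],-1]]'
python3 - <<'E'
from h import *
import pickle
print(env.get_obs()['joint_pos'])
P=camera_params('wrist');o=env.get_obs();pickle.dump((P,o),open('P6.pkl','wb'));a=capture('wrist');cv2.imwrite('pics/w6.png',a[:,:,::-1])
q=np.load("jig.npy");c,s=np.cos(q[2]),np.sin(q[2])
pts=[(-45,-61,22),(-45,57,22),(-80,70,58),(-10,70,58),(-85,-108,12),(85,-108,12)]
uv=np.array([w2px("wrist",(q[0]+(c*x-s*y)/1e3,q[1]+(s*x+c*y)/1e3,z/1e3),P) for x,y,z in pts]);print(uv)
x0,y0=np.floor(np.maximum(uv.min(0)-12,0)).astype(int);x1,y1=np.ceil(uv.max(0)+12).astype(int)
b=a[y0:y1,x0:x1,::-1];f=min(800/b.shape[1],600/b.shape[0]);print(x0,y0,x1,y1,f)
cv2.imwrite("pics/w6c.png",cv2.resize(b,None,fx=f,fy=f,interpolation=cv2.INTER_CUBIC))
E
```

```text
t: 17.95
tool_pos: [0.5675, -0.0454, 0.2027]
ee_rot: [[-0.103, 0.984, -0.145], [0.579, 0.178, 0.796], [0.809, -0.002, -0.588]]
contact_force: [-1.1, -1.3, -0.8]
gripper_width: 0.0448
gripper_force: 44.8
[-34.8004  39.4791  80.0585  35.7201 102.0602 -50.9883]
[[184.0043 231.9119]
 [192.9146 166.5228]
 [168.0837 145.6126]
 [212.5633 143.4036]
 [153.6182 266.2617]
 [282.6155 265.5334]]
141 131 295 279 4.054054054054054
```

View pics/w6c.png

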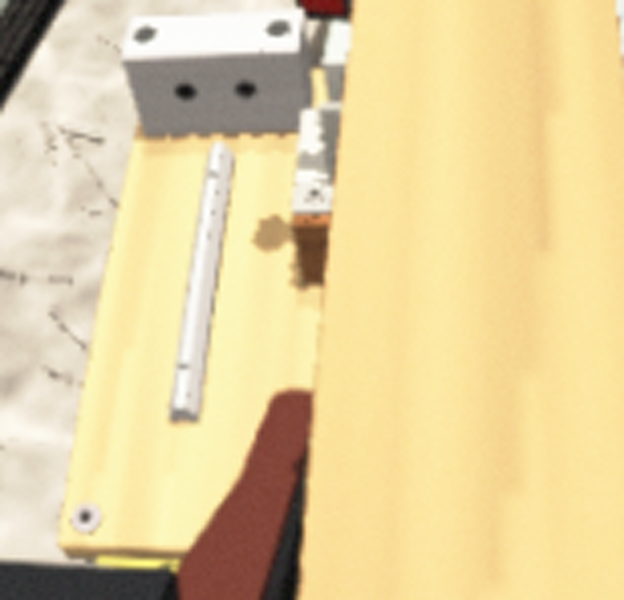

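Crop readings: block face (126,60), (304,50), (302,132), (144,137); tongue near end foot (170,420), (198,420), far end top (222,143); base corner (62,548).

```bash
python3 - <<'E'
from g import *
import pickle
from scipy.optimize import least_squares
P,o=pickle.load(open("P6.pkl","rb"));f=4.054
D=[((126,60),-80,70,58),((304,50),-10,70,58),((302,132),-10,70,12),((144,137),-80,70,12),((170,420),-50.2,-61,12),((198,420),-39.8,-61,12),((222,143),-45,57,22),((62,548),-85,-108,12)]
def res(q):
    c,s=np.cos(q[2]),np.sin(q[2])
    return np.array([w2px("wrist",(q[0]+(c*x-s*y)/1e3,q[1]+(s*x+c*y)/1e3,z/1e3),P)-(141+u/f+.0,131+v/f) for (u,v),x,y,z in D]).ravel()
q=least_squares(res,np.load("jig.npy"),loss="soft_l1").x
print(q,np.degrees(q[2]));print(np.round(res(q).reshape(-1,2),1))
np.save("jig2.npy",q)
c,s=np.cos(q[2]),np.sin(q[2]);print("seat",q[0]-.045*c,q[1]-.045*s)
E
```

```text
[0.4808 0.1122 0.1972] 11.300493533206613
[[-1.4 -0.8]
 [-0.8 -0.1]
 [ 3.   0.2]
 [ 0.3  0.2]
 [ 0.7  0.5]
 [ 1.1  0.5]
 [-0.4 -0.1]
 [-1.3 -0.7]]
seat 0.43665281316972215 0.10339398878892513
```

```bash
cat >> g.py <<'E'
JY=np.radians(11.35);Jo=np.array([.4800,.1125])
def jp(x,y,z): return np.r_[Jo+[np.cos(JY)*x-np.sin(JY)*y,np.sin(JY)*x+np.cos(JY)*y],z]
def railtgt(yc,zb,xc=0,th=54):
    R=Rm(11.35,th);g=jp(-.045+xc,yc-.0392,zb+.0266);t=g+.019*R[:,2];print("tcp",t);tgt(R,t)
def railnow():
    o=env.get_obs();R=np.array(o["ee_rot"]);g=np.array(o["tool_pos"])-.019*R[:,2]
    c,s=np.cos(JY),np.sin(JY);d=g[:2]-Jo;print("rail seat x,y mm",(c*d[0]+s*d[1]+.045)*1e3,(-s*d[0]+c*d[1]+.0392)*1e3,"bottom above base",(g[2]-.0266-.012)*1e3,"yaw err",np.degrees(np.arctan2(R[1,1],R[0,1]))-11.35,"th",np.degrees(np.arccos(-R[2,2])),"roll",np.degrees(R[2,1]))
E
python3 - <<'E'
from g import *
railnow();railtgt(-.006,.188);railtgt(-.006,.04)
E
```

```text
rail seat x,y mm 99.4596995063012 -148.205419996776 bottom above base 175.30432521437584 yaw err -1.1208069067618034 th 54.010779789437166 roll -0.09071460103050759
tcp [0.4418 0.0744 0.2034]
turn units [ 0.0074 -0.0001 -0.0064] deg [ 0.8535 -0.0116 -0.7321] | after turn shift(100mm) [ 0.8415 -0.9974  1.1464] | before [ 0.8283 -1.0251  1.1315]
tcp [0.4418 0.0744 0.0554]
turn units [ 0.0074 -0.0001 -0.0064] deg [ 0.8535 -0.0116 -0.7321] | after turn shift(100mm) [-0.3559 -0.9974  2.0163] | before [-0.3692 -1.0227  2.0012]
```

```bash
python3 -m pendant '[[[0.0074,0,-0.0064],[0,0,0],-1],[[0,0,0],[0,-0.333,0],-1],[[0,0,0],[0,-0.333,0],-1],[[0,0,0],[0,-0.333,0],-1],[[0,0,0],[0.21,0,0.287],-1],[[0,0,0],[0.21,0,0.287],-1],[[0,0,0],[0.21,0,0.287],-1],[[0,0,0],[0.21,0,0.287],-1],[[0,0,0],[0,0,0],-1],[[0,0,0],[0,0,0],-1]]'
python3 - <<'E'
from g import *
railnow();railtgt(-.006,.04);print(env.get_obs()["joint_pos"])
E
```

```text
t: 19.0
tool_pos: [0.4423, 0.0748, 0.2031]
ee_rot: [[-0.118, 0.98, -0.16], [0.576, 0.199, 0.793], [0.809, 0.001, -0.588]]
contact_force: [-0.2, 0.1, -1.5]
gripper_width: 0.0449
gripper_force: 44.8
rail seat x,y mm 0.6094458605332351 -5.741359560208472 bottom above base 175.6789031991823 yaw err 0.14117853775582034 th 53.9547490754518 roll 0.08425576505442464
tcp [0.4418 0.0744 0.0554]
turn units [-0.0006  0.0004  0.0013] deg [-0.0646  0.0452  0.1512] | after turn shift(100mm) [-1.1961 -0.0059  0.8659] | before [-1.1954 -0.0081  0.8669]
[-31.482   29.2696 102.4011  36.3207  91.1468 -56.9292]
```

```bash
python3 -m pendant '[[[0,0,0],[-0.239,-0.002,0.173],-1],[[0,0,0],[-0.239,-0.002,0.173],-1],[[0,0,0],[-0.239,-0.002,0.173],-1],[[0,0,0],[-0.239,-0.002,0.173],-1],[[0,0,0],[-0.239,-0.002,0.173],-1],[[0,0,0],[0,0,0],-1],[[0,0,0],[0,0,0],-1]]'
python3 - <<'E'
from g import *
railnow();railtgt(-.006,.026);railtgt(-.006,.012);print(env.get_obs()["joint_pos"],env.get_obs()["moment"])
E
```

```text
t: 19.7
tool_pos: [0.4425, 0.0733, 0.0555]
ee_rot: [[-0.116, 0.98, -0.159], [0.575, 0.197, 0.794], [0.81, 0.001, -0.587]]
contact_force: [0.8, -0.8, -0.9]
gripper_width: 0.0449
gripper_force: 44.8
rail seat x,y mm 0.530570077611918 -7.215786636377522 bottom above base 28.091450363436962 yaw err 0.005887579911100005 th 54.049419860677155 roll 0.04814390662038984
tcp [0.4418 0.0744 0.0414]
turn units [ 0.0002 -0.0004  0.0004] deg [ 0.0235 -0.0494  0.0424] | after turn shift(100mm) [-0.107  -0.0054  0.0927] | before [-0.1071 -0.0055  0.0926]
tcp [0.4418 0.0744 0.0274]
turn units [ 0.0002 -0.0004  0.0004] deg [ 0.0235 -0.0494  0.0424] | after turn shift(100mm) [-0.2203 -0.0054  0.175 ] | before [-0.2204 -0.0056  0.1748]
[-31.667   43.6191 105.3931  37.3665  77.3431 -67.354 ] [-0.5768 -0.2313 -0.0074]
```

```bash
python3 -m pendant '[[[0,0,0],[-0.035,-0.005,0.035],-1],[[0,0,0],[-0.03,0,0.022],-1],[[0,0,0],[-0.03,0,0.022],-1],[[0,0,0],[-0.03,0,0.022],-1],[[0,0,0],[-0.016,0,0.012],-1],[[0,0,0],[0,0,0],-1],[[0,0,0],[0,0,0],-1]]'
python3 -m pendant '[[[0,0,0],[-0.016,0,0.012],-1],[[0,0,0],[-0.016,0,0.012],-1],[[0,0,0],[0,0,0],-1],[[0,0,0],[0,0,0],-1]]'
python3 - <<'E'
from g import *
railnow();print(env.get_obs()["moment"])
E
```

```text
t: 20.4
tool_pos: [0.4413, 0.0749, 0.0373]
ee_rot: [[-0.117, 0.98, -0.16], [0.576, 0.198, 0.793], [0.809, 0.001, -0.588]]
contact_force: [-0.3, -0.2, -1.4]
gripper_width: 0.0452
gripper_force: 44.8
t: 20.8
tool_pos: [0.4413, 0.075, 0.0332]
ee_rot: [[-0.117, 0.98, -0.16], [0.576, 0.198, 0.793], [0.809, 0.001, -0.588]]
contact_force: [0.4, -0.1, -2.3]
gripper_width: 0.0445
gripper_force: 44.8
rail seat x,y mm -0.31937451379387277 -5.363323964047387 bottom above base 5.802417082292402 yaw err 0.07123079432888524 th 53.9945185641893 roll 0.060081632422899676
[-0.5763 -0.2039 -0.0176]
```

```bash
python3 -m pendant '[[[0,0,0],[-0.016,0,0.012],-1],[[0,0,0],[-0.01,0,0.007],-1],[[0,0,0],[0,0,0],-1],[[0,0,0],[0,0,0],-1]]'
python3 -m pendant '[[[0,0,0],[-0.01,0,0.007],-1],[[0,0,0],[-0.008,0,0.006],-1],[[0,0,0],[0,0,0],-1],[[0,0,0],[0,0,0],-1]]'
python3 - <<'E'
from g import *
railnow();print(env.get_obs()["moment"])
E
```

```text
t: 21.2
tool_pos: [0.4413, 0.0749, 0.03]
ee_rot: [[-0.117, 0.98, -0.16], [0.576, 0.198, 0.793], [0.809, 0.001, -0.588]]
contact_force: [-1.0, -0.8, -1.8]
gripper_width: 0.0451
gripper_force: 44.8
t: 21.6
tool_pos: [0.4413, 0.0749, 0.0278]
ee_rot: [[-0.117, 0.98, -0.16], [0.576, 0.198, 0.793], [0.809, 0.001, -0.588]]
contact_force: [0.3, 0.5, -1.5]
gripper_width: 0.0451
gripper_force: 44.8
rail seat x,y mm -0.29145574161931753 -5.40863737195902 bottom above base 0.3666632106056438 yaw err 0.06997420181819969 th 53.99017728813062 roll 0.06414815550327628
[-0.617  -0.2191 -0.0198]
```

Very well aligned. Now down to contact, then slide along +y to the block.

```bash
python3 -m pendant '[[[0,0,0],[-0.008,0,0.006],-1],[[0,0,0],[0,0,0],-1],[[0,0,0],[0,0,0],-1]]'
python3 -m pendant '[[[0,0,0],[-0.008,0,0.006],-1],[[0,0,0],[0,0,0],-1],[[0,0,0],[0,0,0],-1]]'
python3 - <<'E'
from g import *
railnow();print(env.get_obs()["moment"])
E
```

```text
t: 21.9
tool_pos: [0.4413, 0.0749, 0.0268]
ee_rot: [[-0.117, 0.98, -0.16], [0.576, 0.198, 0.793], [0.809, 0.001, -0.588]]
contact_force: [-0.8, -0.1, -0.7]
gripper_width: 0.0451
gripper_force: 44.8
t: 22.2
tool_pos: [0.4413, 0.075, 0.0258]
ee_rot: [[-0.117, 0.98, -0.16], [0.576, 0.198, 0.793], [0.809, 0.001, -0.588]]
contact_force: [-0.1, 0.3, -1.1]
gripper_width: 0.0448
gripper_force: 44.8
rail seat x,y mm -0.28821391101517546 -5.356529240569445 bottom above base -1.6119751464146495 yaw err 0.07013799401679854 th 53.99130893878747 roll 0.06417064107932594
[-0.5771 -0.1818  0.0023]
```

```bash
python3 -m pendant '[[[0,0,0],[-0.008,0,0.006],-1],[[0,0,0],[0,0,0],-1],[[0,0,0],[0,0,0],-1]]'
python3 -m pendant '[[[0,0,0],[-0.008,0,0.006],-1],[[0,0,0],[0,0,0],-1],[[0,0,0],[0,0,0],-1]]'
```

```text
t: 22.5
tool_pos: [0.4414, 0.075, 0.0253]
ee_rot: [[-0.117, 0.98, -0.159], [0.576, 0.198, 0.793], [0.809, 0.001, -0.587]]
contact_force: [-0.2, -1.6, 4.7]
gripper_width: 0.0448
gripper_force: 44.8
t: 22.8
tool_pos: [0.4412, 0.0751, 0.0251]
ee_rot: [[-0.118, 0.98, -0.16], [0.575, 0.198, 0.794], [0.81, 0.002, -0.586]]
contact_force: [-1.4, -4.8, 11.3]
gripper_width: 0.0448
gripper_force: 44.9
```

```bash
python3 -m pendant '[[[0,0,0],[0.006,0,-0.004],-1],[[0,0,0],[0.0117,0,0.0162],-1],[[0,0,0],[0.0117,0,0.0162],-1],[[0,0,0],[0,0,0],-1],[[0,0,0],[0,0,0],-1]]'
python3 -m pendant '[[[0,0,0],[0.0059,0,0.0081],-1],[[0,0,0],[0.0059,0,0.0081],-1],[[0,0,0],[0,0,0],-1],[[0,0,0],[0,0,0],-1]]'
python3 - <<'E'
from g import *
railnow();print(env.get_obs()["moment"])
E
```

```text
t: 23.3
tool_pos: [0.4416, 0.0785, 0.025]
ee_rot: [[-0.118, 0.98, -0.158], [0.576, 0.197, 0.793], [0.809, 0.003, -0.588]]
contact_force: [2.0, -4.9, 7.5]
gripper_width: 0.0446
gripper_force: 44.9
t: 23.7
tool_pos: [0.4415, 0.0802, 0.025]
ee_rot: [[-0.118, 0.98, -0.157], [0.577, 0.197, 0.793], [0.808, 0.003, -0.589]]
contact_force: [1.7, -5.8, 8.4]
gripper_width: 0.0447
gripper_force: 44.9
rail seat x,y mm 0.8300186302322432 -0.2119590380168998 bottom above base -2.406794448756234 yaw err -0.000494100071838588 th 53.94489516873202 roll 0.18763921135760486
[-0.001  -0.3009 -0.1016]
```

Still sliding; go on in 1 mm steps.

```bash
for i in 1; do python3 -m pendant '[[[0,0,0],[0.0059,0,0.0081],-1],[[0,0,0],[0.0059,0,0.0081],-1],[[0,0,0],[0,0,0],-1],[[0,0,0],[0,0,0],-1]]'; done
python3 -m pendant '[[[0,0,0],[0.0059,0,0.0081],-1],[[0,0,0],[0,0,0],-1],[[0,0,0],[0,0,0],-1]]'
python3 - <<'E'
from g import *
railnow();print(env.get_obs()["moment"])
E
```

```text
t: 24.1
tool_pos: [0.4414, 0.0807, 0.0249]
ee_rot: [[-0.12, 0.98, -0.157], [0.578, 0.197, 0.792], [0.807, 0.004, -0.59]]
contact_force: [-0.1, -16.4, 13.1]
gripper_width: 0.0446
gripper_force: 44.9
t: 24.4
tool_pos: [0.4414, 0.0807, 0.0249]
ee_rot: [[-0.12, 0.98, -0.157], [0.579, 0.198, 0.791], [0.807, 0.004, -0.591]]
contact_force: [-0.7, -23.1, 15.4]
gripper_width: 0.045
gripper_force: 45.0
rail seat x,y mm 0.8904682532596131 0.2682420279545017 bottom above base -2.4794679959303547 yaw err 0.047805658513102145 th 53.76019048530337 roll 0.24859194497235163
[-0.0429  0.7171  0.8193]
```

```bash
python3 -m pendant '[[[0,0,0],[-0.002,0,-0.012],-1],[[0,0,0],[0,0,0],-1],[[0,0,0],[0,0,0],0.27],[[0,0,0],[0,0,0],0.27],[[0,0,0],[0,0,0],0.27]]'
python3 -m pendant '[[[0,0,0],[0,0,-0.1],0.27],[[0,0,0],[0,0,-0.3],0.27],[[0,0,0],[0,0,-0.4],0.27],[[0,0,0],[0,0,-0.4],0.27],[[0,0,0],[0,0,0],0.27]]'
```

```text
t: 24.9
tool_pos: [0.4394, 0.0831, 0.025]
ee_rot: [[-0.117, 0.98, -0.16], [0.576, 0.198, 0.793], [0.809, 0.001, -0.588]]
contact_force: [0.2, -0.2, -0.9]
gripper_width: 0.0559
gripper_force: 0.0
t: 25.4
tool_pos: [0.4621, -0.0172, 0.0972]
ee_rot: [[-0.121, 0.981, -0.154], [0.581, 0.195, 0.79], [0.805, 0.006, -0.593]]
contact_force: [0.2, -0.6, -0.1]
gripper_width: 0.056
gripper_force: 0.0
```

```bash
python3 -m pendant '[[[0,0,0],[0.32,0,-0.237],0.2],[[0,0,0],[0.32,0,-0.237],0.2],[[0,0,0],[0.32,0,-0.237],0.2],[[0,0,0],[0.32,0,-0.237],0.2],[[0,-0.0673,0],[0,0,0],0.2],[[0,-0.0673,0],[0,0,0],0.2],[[0,-0.0673,0],[0,0,0],0.2],[[0,-0.0673,0],[0,0,0],0.2],[[0,-0.0673,0],[0,0,0],0.2],[[0,-0.0673,0],[0,0,0],0.2],[[0,-0.0673,0],[0,0,0],0.2],[[0,0,0],[0,0,0],0.2]]'
python3 -m pendant '[[[0,0,-0.0714],[0,0,0],0.2],[[0,0,-0.0714],[0,0,0],0.2],[[0,0,-0.0714],[0,0,0],0.2],[[0,0,-0.0714],[0,0,0],0.2],[[0,0,-0.0714],[0,0,0],0.2],[[0,0,-0.0714],[0,0,0],0.2],[[0,0,-0.0714],[0,0,0],0.2],[[0,0,-0.0714],[0,0,0],0.2],[[0,0,-0.0714],[0,0,0],0.2],[[0,0,-0.0714],[0,0,0],0.2],[[0,0,-0.0714],[0,0,0],0.2],[[0,0,0],[0,0,0],0.2]]'
python3 - <<'E'
from g import *
import pickle
print(env.get_obs()["joint_pos"])
R=Rm(101.35,0)
g=jp(.1146,.022,.0688);print("grip",g);tgt(R,g+[0,0,.1]);tgt(R,g-[0,0,.019])
print("mug handle",px2w("scene",(150/1.5625,400/1.5625),.05))
P5,o=pickle.load(open("P5.pkl","rb"))
c,s=np.cos(JY),np.sin(JY)
for a in(1.30,1.36):
    t=a+np.arctan2(28.5,75); 
    for r in(45.2,80.2,115.2):print(a,r,w2px("wrist",jp(.035+r/1e3*np.sin(t),.022,.0786+r/1e3*np.cos(t)),P5)*1.5625)
E
```

```text
t: 26.6
tool_pos: [0.4572, -0.0104, 0.2552]
ee_rot: [[-0.204, 0.979, 0.001], [0.979, 0.204, -0.001], [-0.002, 0.001, -1.0]]
contact_force: [-0.1, -0.7, -0.7]
gripper_width: 0.0527
gripper_force: 0.0
t: 27.8
tool_pos: [0.4584, -0.0143, 0.2541]
ee_rot: [[-0.98, -0.198, -0.001], [-0.198, 0.98, 0.003], [0.001, 0.003, -1.0]]
contact_force: [0.3, 0.2, 0.4]
gripper_width: 0.053
gripper_force: 0.0
[ -10.5356    6.9865  100.544     0.1347   72.5748 -112.0155]
grip [0.588  0.1566 0.0688]
turn units [ 0.0014 -0.0004  0.0008] deg [ 0.1585 -0.0497  0.0894] | after turn shift(100mm) [-1.6072  1.4208  0.8532] | before [-1.6102  1.4159  0.8558]
turn units [ 0.0014 -0.0004  0.0008] deg [ 0.1585 -0.0497  0.0894] | after turn shift(100mm) [-1.6072  1.4208  2.0432] | before [-1.6112  1.4126  2.0458]
mug handle [0.6093 0.3321 0.05  ]
1.3 45.2 [553.2189 247.9127]
1.3 80.2 [587.5053 250.9286]
1.3 115.2 [619.3964 253.9622]
1.36 45.2 [552.1803 249.946 ]
1.36 80.2 [585.4763 254.4024]
1.36 115.2 [616.2825 258.7555]
```

```bash
python3 -m pendant '[[[0.0014,0,0.0008],[-0.268,0.237,0],0.15],[[0,0,0],[-0.268,0.237,0],0.15],[[0,0,0],[-0.268,0.237,0],0.15],[[0,0,0],[-0.268,0.237,0],0.15],[[0,0,0],[-0.268,0.237,0],0.15],[[0,0,0],[-0.268,0.237,0],0.15],[[0,0,0],[0,0,0.4],0.15],[[0,0,0],[0,0,0.4],0.15],[[0,0,0],[0,0,0.2],0.15],[[0,0,0],[0,0,0],0.15],[[0,0,0],[0,0,0],0.15]]'
python3 - <<'E'
from g import *
R=Rm(101.35,0)
tgt(R,jp(.1146,.022,.0688-.019));print(env.get_obs()["joint_pos"])
E
```

```text
t: 28.9
tool_pos: [0.5889, 0.1565, 0.1546]
ee_rot: [[-0.981, -0.194, 0.0], [-0.194, 0.981, -0.002], [0.0, -0.002, -1.0]]
contact_force: [0.9, 0.1, 0.7]
gripper_width: 0.0506
gripper_force: 0.0
turn units [-0.001  -0.0001 -0.0016] deg [-0.1134 -0.014  -0.1839] | after turn shift(100mm) [0.0082 0.0029 1.048 ] | before [0.0079 0.005  1.048 ]
[  8.4616  25.0978  89.7411  -0.1255  65.1696 -92.6518]
```

```bash
python3 -m pendant '[[[0,0,0],[0,0,0.35],0.15],[[0,0,0],[0,0,0.35],0.15],[[0,0,0],[0,0,0.34],0.15],[[0,0,0],[0,0,0],0.15],[[0,0,0],[0,0,0],0.15],[[0,0,0],[0,0,0],-1],[[0,0,0],[0,0,0],-1],[[0,0,0],[0,0,0],-1],[[0,0,0],[0,0,0],-1],[[0,0,0],[0,0,0],-1]]' 20
python3 - <<'E'
from g import *
o=env.get_obs();R=o["ee_rot"];g=o["tool_pos"]-.019*R[:,2]
c,s=np.cos(JY),np.sin(JY);d=g[:2]-Jo
X=c*d[0]+s*d[1]-.035;Z=g[2]-.0786;print("rel hinge",X*1e3,Z*1e3,"jig y",(-s*d[0]+c*d[1])*1e3)
# arc steps from angle 97 deg to 20.8 (closed), tool x=-jigx, z=down
r=80.2;a=np.linspace(97,20.8,14);p=np.c_[r*np.sin(np.radians(a)),r*np.cos(np.radians(a))]
q=np.diff(p,axis=0);print(np.round(np.c_[-q[:,0],-q[:,1]]/100,3).tolist())
E
```

```text
t: 29.9
tool_pos: [0.5894, 0.1583, 0.0516]
ee_rot: [[-0.981, -0.196, 0.003], [-0.196, 0.981, 0.0], [-0.003, -0.0, -1.0]]
contact_force: [-1.2, 5.8, 2.3]
gripper_width: 0.0196
gripper_force: 20.0
rel hinge 81.21246909662715 -8.019406836778959 jig y 23.42128131188169
[[-0.006, -0.082], [0.003, -0.082], [0.011, -0.081], [0.019, -0.08], [0.027, -0.077], [0.035, -0.074], [0.042, -0.07], [0.049, -0.066], [0.056, -0.06], [0.062, -0.054], [0.067, -0.048], [0.071, -0.04], [0.075, -0.033]]
```

```bash
python3 -m pendant '[[[0,0,0],[-0.006,0.008,-0.082],-1],[[0,0,0],[0.003,0,-0.082],-1],[[0,0,0],[0.011,0,-0.081],-1],[[0,0,0],[0.019,0,-0.08],-1],[[0,0,0],[0.027,0,-0.077],-1],[[0,0,0],[0.035,0,-0.074],-1],[[0,0,0],[0.042,0,-0.07],-1],[[0,0,0],[0,0,0],-1]]'
cat >> g.py <<'E'
def hinge():
    o=env.get_obs();R=o["ee_rot"];g=o["tool_pos"]-.019*R[:,2]
    c,s=np.cos(JY),np.sin(JY);d=g[:2]-Jo
    X=c*d[0]+s*d[1]-.035;Z=g[2]-.0786;print("rel hinge",X*1e3,Z*1e3,"r",np.hypot(X,Z)*1e3,"joint",np.arctan2(X,Z)-np.arctan2(28.5,75),o["contact_force"],o["moment"],o["gripper_width"])
E
python3 -c "
from g import *
hinge()"
```

```text
t: 30.7
tool_pos: [0.5744, 0.1554, 0.1064]
ee_rot: [[-0.981, -0.196, 0.0], [-0.196, 0.981, -0.002], [0.0, -0.002, -1.0]]
contact_force: [-4.0, 4.0, -0.3]
gripper_width: 0.0197
gripper_force: 20.0
rel hinge 66.0264937371752 46.82433423931948 r 80.94452515260524 joint 0.5907921844073931 [-4.0056  4.0224 -0.255 ] [ 0.8875  0.3735 -0.0213] 0.019718351095495492
```

```bash
python3 -m pendant '[[[0,0,0],[0.049,0,-0.066],-1],[[0,0,0],[0.056,0,-0.06],-1],[[0,0,0],[0.062,0,-0.054],-1],[[0,0,0],[0.067,0,-0.048],-1],[[0,0,0],[0.071,0,-0.04],-1],[[0,0,0],[0.06,0,-0.026],-1],[[0,0,0],[0,0,0],-1],[[0,0,0],[0,0,0],-1]]'
python3 -c "
from g import *
hinge()"
```

```text
t: 31.5
tool_pos: [0.5403, 0.1485, 0.136]
ee_rot: [[-0.981, -0.196, 0.003], [-0.196, 0.981, -0.001], [-0.003, -0.002, -1.0]]
contact_force: [-2.0, 4.5, -2.1]
gripper_width: 0.0198
gripper_force: 20.0
rel hinge 31.144958911764498 76.41096090137542 r 82.51450424917441 joint 0.02389220375420248 [-2.0199  4.5033 -2.1294] [ 1.0238 -0.2     0.0256] 0.019788770495518124
```

```bash
python3 -m pendant '[[[0,0,0],[0.019,0,-0.007],-1],[[0,0,0],[0,0,0],-1],[[0,0,0],[0,0,0],-1]]'; python3 -m pendant '[[[0,0,0],[0.019,0,-0.007],-1],[[0,0,0],[0,0,0],-1],[[0,0,0],[0,0,0],-1]]'
python3 -c "
from g import *
hinge()"
```

```text
t: 31.8
tool_pos: [0.5392, 0.1483, 0.1365]
ee_rot: [[-0.981, -0.196, 0.004], [-0.196, 0.981, -0.001], [-0.004, -0.002, -1.0]]
contact_force: [0.9, 5.2, -3.7]
gripper_width: 0.0197
gripper_force: 20.0
t: 32.1
tool_pos: [0.5376, 0.148, 0.1373]
ee_rot: [[-0.981, -0.196, 0.005], [-0.196, 0.981, -0.001], [-0.005, -0.002, -1.0]]
contact_force: [1.0, 5.7, -4.1]
gripper_width: 0.0199
gripper_force: 20.0
rel hinge 28.353593056262824 77.6523052333811 r 82.6668418851134 joint -0.013052819583047326 [ 1.046   5.6773 -4.0778] [ 1.1917 -0.6255 -0.0325] 0.019865353630522727
```

```bash
python3 -m pendant '[[[0,0,0],[0.019,0,-0.006],-1],[[0,0,0],[0,0,0],-1],[[0,0,0],[0,0,0],-1]]'; python3 -m pendant '[[[0,0,0],[0.019,0,-0.006],-1],[[0,0,0],[0,0,0],-1],[[0,0,0],[0,0,0],-1]]'
python3 -c "
from g import *
hinge()"
```

```text
t: 32.4
tool_pos: [0.5359, 0.1477, 0.1379]
ee_rot: [[-0.981, -0.196, 0.005], [-0.196, 0.981, -0.001], [-0.005, -0.002, -1.0]]
contact_force: [3.0, 5.4, -4.4]
gripper_width: 0.0201
gripper_force: 20.0
t: 32.7
tool_pos: [0.5343, 0.1473, 0.1386]
ee_rot: [[-0.981, -0.196, 0.006], [-0.196, 0.981, -0.001], [-0.005, -0.002, -1.0]]
contact_force: [3.1, 6.8, -3.6]
gripper_width: 0.0196
gripper_force: 20.0
rel hinge 24.939294410133748 78.98467399837342 r 82.82841983464766 joint -0.05730537330956431 [ 3.068   6.7559 -3.5845] [ 1.1822 -0.7615 -0.0182] 0.019589031490382762
```

```bash
python3 -m pendant '[[[0,0,0],[0.019,0,-0.005],-1],[[0,0,0],[0.019,0,-0.005],-1],[[0,0,0],[0,0,0],-1],[[0,0,0],[0,0,0],-1]]'
python3 - <<'E'
from g import *
hinge()
from scipy.optimize import least_squares
p=np.array([[81.2,-8.0],[66.0,46.8],[31.1,76.4],[28.35,77.65],[24.94,78.98]])
print(least_squares(lambda c:np.hypot(*(p-c).T)-80.2,[0,0]).x)
E
```

```text
t: 33.1
tool_pos: [0.5308, 0.1466, 0.1398]
ee_rot: [[-0.981, -0.196, 0.006], [-0.196, 0.981, -0.001], [-0.006, -0.002, -1.0]]
contact_force: [2.2, 5.5, -3.4]
gripper_width: 0.0199
gripper_force: 20.0
rel hinge 21.435885583279628 80.17546013432228 r 82.99157546696988 joint -0.10189539510314755 [ 2.2437  5.545  -3.4467] [ 1.2481 -0.8146  0.0034] 0.01992720986448249
[0.9014 2.006 ]
```

```bash
python3 -m pendant '[[[0,0,0],[0,0,0],0.15],[[0,0,0],[0,0,0],0.15],[[0,0,0],[0,0,0],0.15],[[0,0,0],[0,0,-0.3],0.15],[[0,0,0],[0,0,-0.4],0.15],[[0,0,0],[0,0,-0.4],0.15],[[0,0,0],[-0.1,-0.4,0],0.15],[[0,0,0],[0,-0.4,0],0.15],[[0,0,0],[0,-0.4,0],0.15],[[0,0,0],[0,0,0],0.15],[[0,0,0],[0,0,0],0.15]]'
python3 - <<'E'
from g import *
for n in("scene","side"):
    a=capture(n);cv2.imwrite(f"pics/{n}3.png",a[:,:,::-1])
    h=cv2.cvtColor(a,cv2.COLOR_RGB2HSV);m=(((h[...,0]<6)|(h[...,0]>174))&(h[...,1]>190)&(h[...,2]>110)).astype(np.uint8)
    k,l,st,ce=cv2.connectedComponentsWithStats(m)
    for i in range(1,k):
        if st[i,4]>15:print(n,st[i],ce[i])
    for j in(0,.1,.3,.6):
        t=j+np.arctan2(28.5,75);print(j,[w2px(n,jp(.035+r*np.sin(t),.022,.0786+r*np.cos(t))).round(1).tolist() for r in(.045,.08,.115)])
E
```

```text
t: 34.2
tool_pos: [0.5619, 0.0295, 0.2486]
ee_rot: [[-0.981, -0.194, 0.001], [-0.194, 0.981, -0.002], [-0.001, -0.003, -1.0]]
contact_force: [0.0, -0.4, -0.8]
gripper_width: 0.0505
gripper_force: 0.0
scene [156 196  11  13  54] [161.6852 200.7778]
0 [[169.0, 213.5], [162.9, 203.4], [156.6, 192.9]]
0.1 [[167.9, 213.3], [160.9, 203.1], [153.7, 192.6]]
0.3 [[165.9, 213.3], [157.5, 203.3], [148.8, 192.9]]
0.6 [[163.9, 214.3], [154.0, 205.2], [144.0, 196.0]]
side [ 69 136   4   5  17] [ 70.4118 138.1176]
side [185 193   9  16  58] [189.2069 200.3276]
side [115 200  17   9  99] [123.3333 203.798 ]
0 [[193.8, 209.5], [189.6, 199.9], [185.3, 190.2]]
0.1 [[192.7, 209.7], [187.6, 200.4], [182.4, 190.9]]
0.3 [[190.6, 210.6], [184.0, 201.9], [177.2, 193.2]]
0.6 [[188.3, 212.6], [179.8, 205.6], [171.3, 198.6]]
```

```bash
python3 - <<'E'
from g import *
tgt(Rm(101.35,0),jp(.101,.022,.158))
E
```

```text
turn units [-0.0011  0.0003 -0.0002] deg [-0.1274  0.0363 -0.0176] | after turn shift(100mm) [-0.3704  1.1801  0.9058] | before [-0.3695  1.1822  0.9034]
```

```bash
python3 -m pendant '[[[0,0,0],[-0.37,0,0],-1],[[0,0,0],[0,0.4,0],-1],[[0,0,0],[0,0.4,0],-1],[[0,0,0],[0,0.38,0],-1],[[0,0,0],[0,0,0.3],-1],[[0,0,0],[0,0,0.3],-1],[[0,0,0],[0,0,0.3],-1],[[0,0,0],[0,0,0],-1],[[0,0,0],[0,0,0],-1]]'
python3 -m pendant '[[[0,0,0],[0.03,0,0],-1],[[0,0,0],[0.03,0,0],-1],[[0,0,0],[0,0,0],-1],[[0,0,0],[0,0,0],-1]]'
python3 -m pendant '[[[0,0,0],[0.02,0,0],-1],[[0,0,0],[0.015,0,0],-1],[[0,0,0],[0,0,0],-1],[[0,0,0],[0,0,0],-1]]'
```

```text
t: 35.2
tool_pos: [0.5747, 0.154, 0.1585]
ee_rot: [[-0.98, -0.198, 0.0], [-0.198, 0.98, -0.003], [0.0, -0.003, -1.0]]
contact_force: [0.7, -0.1, -0.1]
gripper_width: 0.0007
gripper_force: 0.0
t: 35.6
tool_pos: [0.5699, 0.1518, 0.1593]
ee_rot: [[-0.981, -0.196, 0.003], [-0.196, 0.981, -0.002], [-0.003, -0.003, -1.0]]
contact_force: [-0.8, -0.3, 0.6]
gripper_width: 0.0005
gripper_force: 0.0
t: 36.0
tool_pos: [0.5672, 0.1513, 0.159]
ee_rot: [[-0.981, -0.196, 0.004], [-0.196, 0.981, -0.002], [-0.004, -0.003, -1.0]]
contact_force: [2.7, 1.1, 3.3]
gripper_width: 0.0004
gripper_force: 1.6
```

```bash
python3 -m pendant '[[[0,0,0],[0.02,0,0],-1],[[0,0,0],[0,0,0],-1],[[0,0,0],[0,0,0],-1]]'
python3 -m pendant '[[[0,0,0],[0.02,0,0],-1],[[0,0,0],[0,0,0],-1],[[0,0,0],[0,0,0],-1]]'
```

```text
t: 36.3
tool_pos: [0.5668, 0.1512, 0.1593]
ee_rot: [[-0.981, -0.196, 0.007], [-0.196, 0.981, -0.002], [-0.007, -0.003, -1.0]]
contact_force: [7.3, 1.5, 2.5]
gripper_width: 0.0007
gripper_force: 3.6
t: 36.6
tool_pos: [0.5666, 0.1511, 0.1596]
ee_rot: [[-0.981, -0.196, 0.01], [-0.196, 0.981, -0.001], [-0.01, -0.003, -1.0]]
contact_force: [11.2, 1.6, -0.4]
gripper_width: 0.0007
gripper_force: 5.5
```

```bash
python3 -m pendant '[[[0,0,0],[0.02,0,0],-1],[[0,0,0],[0,0,0],-1],[[0,0,0],[-0.1,0,0],-1],[[0,0,0],[-0.2,0,0],-1],[[0,0,0],[0,0,-0.4],-1],[[0,0,0],[0,0,-0.4],-1],[[0,0,0],[0,-0.4,0],-1],[[0,0,0],[0,-0.4,0],-1],[[0,0,0],[0,-0.4,0],-1],[[0,0,0],[0,0,0],-1],[[0,0,0],[0,0,0],-1]]'
python3 - <<'E'
from g import *
import pickle
for n in("scene","side"):
    a=capture(n);b=cv2.imread(f"pics/{n}3.png")[:,:,::-1]
    h=cv2.cvtColor(a,cv2.COLOR_RGB2HSV);m=(((h[...,0]<6)|(h[...,0]>174))&(h[...,1]>190)&(h[...,2]>110)).astype(np.uint8)
    k,l,st,ce=cv2.connectedComponentsWithStats(m)
    for i in range(1,k):
        if st[i,4]>30:print(n,st[i],ce[i])
print(env.get_obs()["contact_force"],env.get_obs()["t"])
E
```

```text
t: 37.7
tool_pos: [0.6118, 0.0379, 0.2378]
ee_rot: [[-0.981, -0.194, -0.002], [-0.194, 0.981, -0.002], [0.002, -0.001, -1.0]]
contact_force: [0.6, -0.6, -0.0]
gripper_width: 0.0007
gripper_force: 0.0
scene [158 195  10  13  43] [162.2558 200.7907]
side [185 192   9  17  58] [189.3103 199.8448]
side [115 200  16   9  99] [123.1717 203.8485]
[-0.1538  0.4246  0.1547] 37.8
```

```bash
python3 -c "
from bench import env
print(env.job_done())"
```

```text
the job is handed in; nothing more can be done
None
```

I handed the job in at 37.8 s: the rail is seated groove-down on the base against the bush block, the clamp handle is pushed over to a firm stop, and the arm is clear. I read all of this from contact forces and camera measurements, with no final picture viewed, and the hand-in call returned no verdict.

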